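# Clear the finishing press and hold its jaws open at the third click

## Robot

A 6-joint arm with a two-finger parallel gripper is mounted at the origin on the work surface. World frame = base frame: x ahead of the robot, y to its left, z up, the work surface at z = 0. Lengths are in m, angles in rad, forces in N, time in s.
With the tool pointing down it reaches from about 0.25 to 0.775 m from the base axis. Payload 4 kg.
Tool frame: the origin (TCP) lies on the centre line of the jaws, within the pads' length; the fingertips stand 8 mm ahead of it and the grasp point (between the pads) lies 11 mm behind it; y points along the fingers, x is the direction in which the jaws open and shut, and the axes are right-handed (so a half turn about y gives the same grasp; the last joint's range is limited). The gripper opens to 94 mm and grips with 3 to 60 N. Pads are 16 mm wide; open, the fingers measure 119 mm over their backs; the gripper's body (75 mm by 177 mm) begins 78 mm behind the grasp point.
Start: joints at [1.219, 0.087, 1.371, -0, 1.684, -0.103], TCP at [0.135, 0.533, 0.214] pointing down, gripper open.
Joint ranges: [-3.1, 3.1], [-0.76, 2.03], [0.27, 2.55], [-1.08, 4.22], [0.17, 2.65], [-2.57, 2.57]. Speed limits (rad/s): [2.79, 2.79, 3.14, 3.14, 3.14, 3.14].

## Interface

Orientations are given as [roll, pitch, yaw] about the fixed x, y, z axes, in that order (R = Rz(yaw) Ry(pitch) Rx(roll)).
In Python, from bench import robot gives the robot as it stands.
- The arm moves only by the tool step_arm, never from a script. Its argument "commands" is a list of rows, each an object with "xyz": the shift along the world's x, y, z in m, a list of three; "twist": the turn, a rotation vector about the world's x, y, z in degrees, a list of three. In form: [{"xyz": [tx, ty, tz], "twist": [ax, ay, az]}, ...]. A call has 1 to 12 rows; each row is the pose to reach, as a shift and turn from the pose commanded when the call began; what a row does not reach only later rows make up. A row lasts 1/12 s, in which the tool goes at most 41.7 mm and 7.16 degrees, less where a joint would pass 70% of its speed; a pose out of reach is approached as far as the arm can. A call with a gripper value outside its range is refused whole. "fingers" is the closure in counts, from 0 (fully open) to 255 (shut), set as the call begins (left out, the last holds). The fingers move at their own pace and stop on an object; the grip force is fixed at half the most. Time passes only in rows, so rows that repeat a pose let the fingers close. It gives the time, the measured TCP pose, the force and the opening at its end, in the units of the state.
- robot.get_obs(): the state, without advancing time (a new reading comes with each control period).
- robot.snapshot(name): name is "scene" or "side" or "wrist"; returns (picture, depth): 480x640x3 uint8, red, green, blue; 480x640 float32, m along the optical axis (not along the pixel's ray), 0 where there is no reading.
- robot.camera_info(name): a dict with "fx", "fy", "cx", "cy" (pixels), "R" (3x3) and "t" (3): a world point X has camera coordinates R X + t. Camera axes: x right, y down, z forward; pixel columns grow to the right and rows downward; lengths in m; the calibration is good to about 2 mm. The wrist camera is an equidistant fisheye: a pixel r from the principal point sees the ray r / f radians off the axis. A picture is of the moment at which its call begins: read the wrist's pose just before it. camera_info takes no time and is no camera call; for the wrist camera it gives the pose at the moment of the call.
- robot.close_job(): hands the job in, once; it reports no verdict.
The state is a dict: "time": time; "joint_positions": joint angles; "qvel": joint speeds; "joint_torque": joint torques, N m; "tool_pos": TCP position; "ee_rot": TCP orientation; "wrist_force": force on the tool from outside, world axes, zero at the start; "wrist_torque": the same for the moment, N m; "width": finger opening in m.
Only numpy, scipy, OpenCV 4.12 (cv2) and the standard library are available. Lean on these libraries where they do the work, as an engineer would, in place of code of your own. Each camera call takes 0.05 s, during which the arm holds its last target.

## Task

Lift the brass weight off the bookbinder's finishing press and set it down gently, upright, on the green cutting mat. Then take the press's ratchet lever by its wooden grip and swing it anticlockwise (seen from above) from rest by exactly three clicks, never as far as a fourth, so that the jaws open for a book, and finish while still holding it at the third click: the lever springs back if let go. Leave the glue jar, hammer and bone folder where they lie.

Things in the scene. Friction and masses are not known exactly. Their poses are not given: they have to be found in the camera images.
- weight_center (a point): Centre of the loose brass weight, an upright solid cylinder 48 mm in diameter and 55 mm high (top edge bevelled over the last 8 mm), 0.55 to 0.85 kg; this point is half-way up, 27.5 mm above its underside. At the start it stands on the two wooden cheeks of the press, whose tops are 90 mm above the table, over the line where they meet. z is its upright axis.
- mat: Green cutting mat with a pale grid, 210 mm (its x) by 150 mm (its y), 3 mm thick, fixed flat on the table; origin at the centre of its underside, z up.
- press: Fixed bookbinder's finishing press. Wooden base board 200 mm (x) by 400 mm (y, -165 to +235), 20 mm thick; origin on the table below the line where the cheeks meet, z up. Two pale wooden cheeks, each 60 mm (x) by 250 mm (y, -155 to +95), tops at 90 mm; the -x one slides towards -x, about 4 mm per click. The lever's pedestal and toothed wheel (110 mm across) stand at y = +160 mm.
- lever_pivot (a point): Point on the lever's vertical axis of turning (at press x = 0, y = +160 mm), at the height of point lever_grip, 136 mm above the table.
- lever_grip (a point): Centre of the wooden grip of the ratchet lever: an upright round post 25 mm in diameter and 60 mm high, from 101 to 161 mm above the table, this point 136 mm above the table. It stands on the end of a flat blue arm, 20 mm wide, whose top is at 101 mm, 110 mm from the lever's axis. At rest it lies, seen from the pivot, 120 degrees anticlockwise from the press's x axis.
- lever (a joint): Turn of the lever in rad: 0 at rest on its stop, growing anticlockwise seen from above; end stop 1.15. A spring drives it back: at the grip the mean push needed grows from about 5 N at rest to 9 N at the third click; the clicks swing it 4 N or more either way. Notches lie every 15 degrees (0.262 rad, 29 mm of travel at the grip): third click at 0.785, fourth tooth's crest at 0.916.
- pawl_top (a point): Top of the fixed blue pawl housing beside the wheel, 100 mm above the table, at press x = +86, y = +160 mm. Its sprung pawl does not lock the lever, it only clicks: leaving a notch the push needed is high (10 to 16 N), it eases to under 6 N as the pawl rides over a tooth, then rises abruptly as the pawl has dropped into the next notch. That rise is the click.
- jar: Loose glue jar, white with an orange cap, 60 mm in diameter, 85 mm high; bystander. Origin at the centre of its underside; stands beyond the mat.
- hammer: Loose hammer lying on the table left of the press, about 260 mm long along its x; bystander.
- folder: Loose white bone folder lying flat, 22 x 150 x 6 mm (long along its y), between robot and press; bystander.
Not all that is in view belongs to the job. Of the things like the part that bears weight_center, leave any that is black; of the rest the larger one is meant.

How it is judged:
By the outcome, as a careful person would: the job done as asked, in the order asked, and still so for the second after the job is handed in, while the arm keeps its last pose, push and grip.
It also fails if it takes over 72 s, if anything falls off the work surface, if the arm or the gripper's body presses on something with over 40 N, if the wrist force passes 120 N, or if a joint passes its speed limit or range.

## Working session

There is one attempt and no reset: what is moved stays moved. The work goes in short steps, Python scripts to look and compute and a tool call to move; the robot and the scene stay as the last step left them, time stands still between calls to the robot, and variables do not carry over. Pictures are saved under pics/ and viewed, and the job is handed in when it is done.

Besides the shell and the picture viewer there is one more tool, called after "Call:" by a JSON object that holds its "method" and its "body", one argument or row to a line. step_arm: Moves the arm, as the interface text tells. Its arguments: {"type":"object","properties":{"commands":{"type":"array"},"fingers":{"type":"number"}},"required":["commands"]}

```bash
mkdir -p pics; ls
python3 - <<'E'
from bench import robot
import cv2,numpy as np
print(robot.get_obs())
for n in("scene","side"):
    p,d=robot.snapshot(n); cv2.imwrite(f"pics/{n}0.png",p[:,:,::-1]); np.save(f"{n}0_d.npy",d); 
    c=robot.camera_info(n); print(n,c)
E
```

```text
pics
{'time': 0.0, 'joint_positions': array([ 1.21890047e+00,  8.79421462e-02,  1.37222824e+00, -5.97548641e-06,
        1.68358470e+00, -1.03079123e-01]), 'qvel': array([-0.0015911 , -0.00110158, -0.00053772,  0.00068123,  0.00215359,
       -0.00067241]), 'joint_torque': array([-5.54856724e-04, -3.40197122e+01, -3.02421999e+01,  7.16762315e-02,
        3.32945713e-02, -1.51518111e-04]), 'tool_pos': array([0.13525632, 0.53257198, 0.21232438]), 'ee_rot': array([-1.57057973,  0.00215157,  1.32197916]), 'wrist_force': array([ 0.05484776, -0.3037524 , -0.34204807]), 'wrist_torque': array([-0.01012881,  0.01906385,  0.03474613]), 'width': 0.09390267731545429}
scene {'fx': 545.5227084912691, 'fy': 545.5227084912691, 'cx': 328.97399891009013, 'cy': 241.58789476477986, 'R': array([[ 0.25475391,  0.96690747, -0.01379846],
       [ 0.680547  , -0.1894065 , -0.70780008],
       [-0.6869907 ,  0.17092433, -0.70627802]]), 't': array([-0.24103576, -0.29687147,  2.01485301])}
side {'fx': 469.12350439093734, 'fy': 469.12350439093734, 'cx': 316.27169071261756, 'cy': 239.64735192597018, 'R': array([[ 0.75827563, -0.65168399, -0.01805695],
       [-0.48434785, -0.54459754, -0.68470481],
       [ 0.43637739,  0.52794082, -0.72859678]]), 't': array([-0.36054111,  0.39401865,  0.86163574])}
```

View pics/scene0.png

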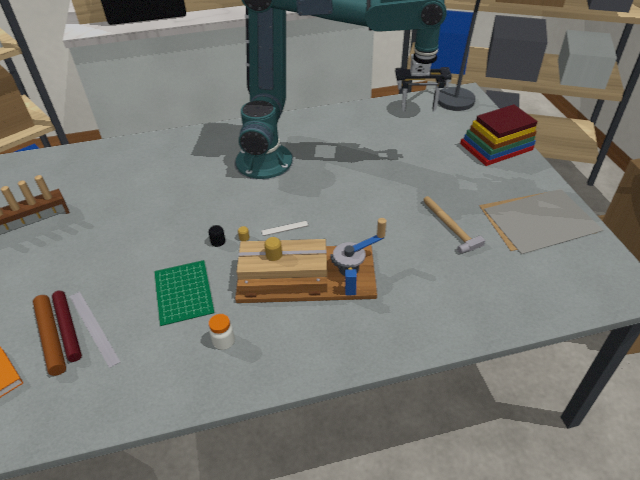

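View pics/side0.png

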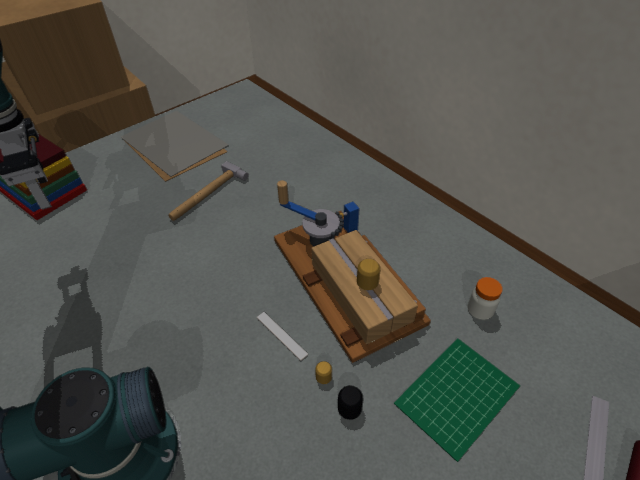

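The scene picture shows three weight-like things: brass on the press (scene 273,248; side 369,273), a small brass one on the table (243,233; 324,372), and a black one (217,236; 350,402). The one meant is the larger brass one, on the press. I'll confirm it in an enlarged crop.

Run:
```python
import cv2
a=cv2.imread("pics/scene0.png")[200:330,140:400]; cv2.imwrite("pics/scene0c.png",cv2.resize(a,None,fx=3,fy=3,interpolation=cv2.INTER_CUBIC))
a=cv2.imread("pics/side0.png")[170:470,240:540]; cv2.imwrite("pics/side0c.png",cv2.resize(a,(600,600),interpolation=cv2.INTER_CUBIC))
```

```text
(no output)
```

View pics/scene0c.png

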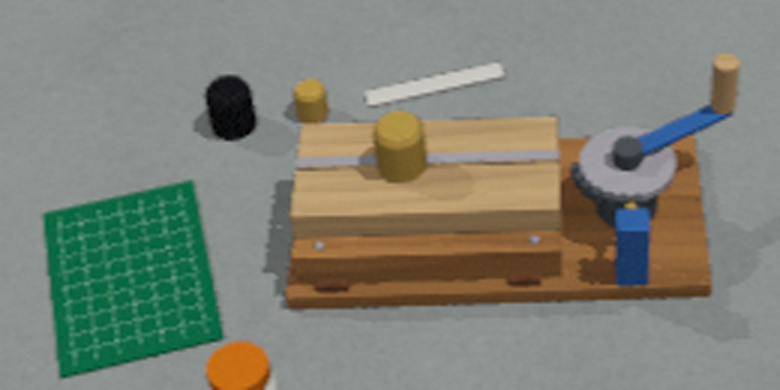

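View pics/side0c.png

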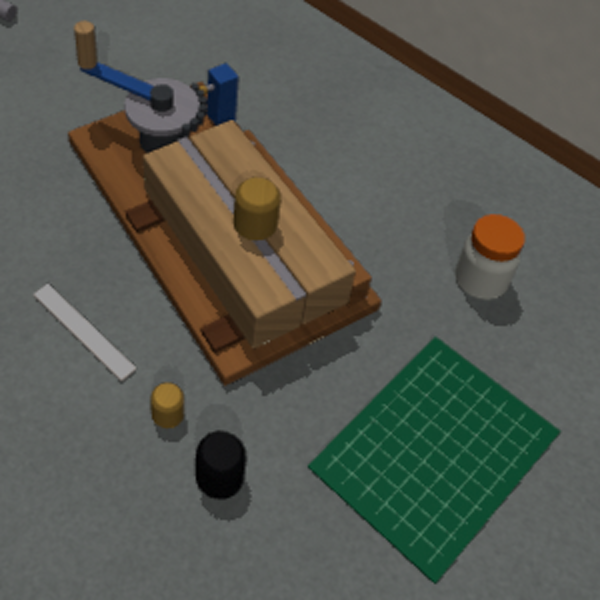

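```bash
cat > h.py <<'E'
import numpy as np
from bench import robot
def plane(cam,u,v,z):
    c=robot.camera_info(cam);R=np.array(c["R"]);t=np.array(c["t"])
    d=R.T@np.array([(u-c["cx"])/c["fx"],(v-c["cy"])/c["fy"],1]);o=-R.T@t
    return o+d*(z-o[2])/d[2]
E
python3 - <<'E'
from h import *
np.set_printoptions(precision=4,suppress=True)
S=lambda x,y,z:plane("side",240+x/2,170+y/2,z)
C=lambda x,y,z:plane("scene",140+x/3,200+y/3,z)
for n,s,c,z in[("wtop",(258,188),(399,125),.145),("gtop",(86,28),(726,62),.161),("hub",(161,93),(628,145),.112),
 ("m1",(437,338),(62,376),.003),("m2",(559,432),(44,213),.003),
 ("jarcap",(498,237),(239,365),.085),("pawl",(222,72),(633,213),.1),("mNE",(437,338),(222,338),.003),("mNW",(309,466),(193,181),.003),("mSW",(436,581),(44,213),.003),("mSE",(559,432),(62,376),.003),("cheekseam far",(231,128),None,.09),("seam near",(303,318),None,.09),
 ("bNW",(69,135),None,.02),("bSW",(228,382),(None),.02),("bSE",(381,300),(288,300),.02),("bNE",None,(709,290),.02),("seam cheeks S",(303,293),(300,163),.09),("seam N",(184,137),(557,154),.09)]:
    print(n,S(*s,z) if s else None,C(*c,z) if c else None)
E
```

```text
wtop [ 0.5717 -0.06    0.145 ] [ 0.5708 -0.0593  0.145 ]
gtop [0.5855 0.2465 0.161 ] [0.5869 0.2519 0.161 ]
hub [0.6119 0.1401 0.112 ] [0.6213 0.1464 0.112 ]
m1 [ 0.6577 -0.258   0.003 ] [ 0.6636 -0.4004  0.003 ]
m2 [ 0.662  -0.4045  0.003 ] [ 0.4546 -0.4093  0.003 ]
jarcap [ 0.753  -0.2441  0.085 ] [ 0.7588 -0.2381  0.085 ]
pawl [0.7009 0.1275 0.1   ] [0.6944 0.13   0.1   ]
mNE [ 0.6577 -0.258   0.003 ] [ 0.6588 -0.2548  0.003 ]
mNW [ 0.4491 -0.265   0.003 ] [ 0.4504 -0.2613  0.003 ]
mSW [ 0.456  -0.4125  0.003 ] [ 0.4546 -0.4093  0.003 ]
mSE [ 0.662  -0.4045  0.003 ] [ 0.6636 -0.4004  0.003 ]
cheekseam far [0.6493 0.0574 0.09  ] None
seam near [ 0.5211 -0.1781  0.09  ] None
bNW [0.5348 0.2329 0.02  ] None
bSW [ 0.4455 -0.1539  0.02  ] None
bSE [ 0.6394 -0.1925  0.02  ] [ 0.6444 -0.1891  0.02  ]
bNE None [0.7372 0.1925 0.02  ]
seam cheeks S [ 0.5427 -0.1579  0.09  ] [ 0.5403 -0.1539  0.09  ]
seam N [0.598  0.0834 0.09  ] [0.5942 0.0843 0.09  ]
```

Call:
{"method": "step_arm", "body": {
  "commands": [
    {"xyz":[0.436,-0.592,0.02],"twist":[0,0,0]},
    {"xyz":[0.436,-0.592,0.02],"twist":[0,0,0]},
    {"xyz":[0.436,-0.592,0.02],"twist":[0,0,0]},
    {"xyz":[0.436,-0.592,0.02],"twist":[0,0,0]},
    {"xyz":[0.436,-0.592,0.02],"twist":[0,0,0]},
    {"xyz":[0.436,-0.592,0.02],"twist":[0,0,0]},
    {"xyz":[0.436,-0.592,0.02],"twist":[0,0,0]},
    {"xyz":[0.436,-0.592,0.02],"twist":[0,0,0]},
    {"xyz":[0.436,-0.592,0.02],"twist":[0,0,0]},
    {"xyz":[0.436,-0.592,0.02],"twist":[0,0,0]},
    {"xyz":[0.436,-0.592,0.02],"twist":[0,0,0]},
    {"xyz":[0.436,-0.592,0.02],"twist":[0,0,0]}
  ],
  "fingers": 0
}}

```text
time: 1.1
tool_pos: [0.4324, 0.1287, 0.2269]
ee_rot: [-1.571, -0.0, 1.322]
wrist_force: [0.8, -0.4, 1.0]
width: 0.0939
```

Call:
{"method": "step_arm", "body": {
  "commands": [
    {"xyz":[0.139,-0.189,0.005],"twist":[0,0,0]},
    {"xyz":[0.139,-0.189,0.005],"twist":[0,0,0]},
    {"xyz":[0.139,-0.189,0.005],"twist":[0,0,0]},
    {"xyz":[0.139,-0.189,0.005],"twist":[0,0,0]},
    {"xyz":[0.139,-0.189,0.005],"twist":[0,0,0]},
    {"xyz":[0.139,-0.189,0.005],"twist":[0,0,0]},
    {"xyz":[0.139,-0.189,0.005],"twist":[0,0,0]},
    {"xyz":[0.139,-0.189,0.005],"twist":[0,0,0]},
    {"xyz":[0.139,-0.189,0.005],"twist":[0,0,0]}
  ]
}}

```text
time: 1.85
tool_pos: [0.5703, -0.0578, 0.2315]
ee_rot: [-1.569, -0.001, 1.322]
wrist_force: [0.2, 0.2, -0.1]
width: 0.0941
```

Run:
```python
from bench import robot
import cv2,numpy as np
c=robot.camera_info("wrist");print(c)
print(robot.get_obs()["tool_pos"])
p,d=robot.snapshot("wrist"); cv2.imwrite("pics/w1.png",p[:,:,::-1])
```

```text
{'fx': 371.64829954431775, 'fy': 371.64829954431775, 'cx': 317.87275106569837, 'cy': 243.58811820838096, 'R': array([[ 2.45000136e-01,  9.69522908e-01, -5.14369473e-04],
       [ 9.42408238e-01, -2.38023550e-01,  2.34971280e-01],
       [ 2.27687607e-01, -5.80527415e-02, -9.72002177e-01]]), 't': array([-0.08304872, -0.57983679,  0.27447822])}
[ 0.57031373 -0.05784108  0.23151971]
```

View pics/w1.png

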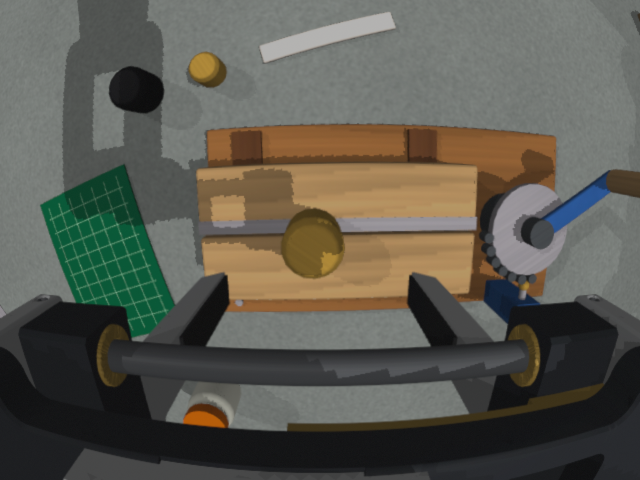

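The wrist view shows the brass weight at (313,243), the wheel at (530,232), and the lever arm running to the grip at the right edge (620,183). The mat is at left.

```bash
cat >> h.py <<'E'
def fplane(c,u,v,z):
    R=np.array(c["R"]);t=np.array(c["t"]);x=np.array([u-c["cx"],v-c["cy"]])/c["fx"];th=np.hypot(*x)
    d=R.T@np.r_[x/th*np.sin(th),np.cos(th)];o=-R.T@t
    return o+d*(z-o[2])/d[2]
E
python3 - <<'E'
from h import *
c=robot.camera_info("wrist")
for n,u,v,z in [("w rim N edge",344,243,.137),("w S edge",282,243,.137),("w top y",313,208,.137),("w bot",313,278,.137),("seam lower L",205,236,.09),("seam lower R",477,231,.09),("seam up L",205,224,.09),("seam up R",477,218,.09),("hub",541,233,.112)]:
    print(n,fplane(c,u,v,z).round(4))
E
```

```text
w rim N edge [ 0.571  -0.0382  0.137 ]
w S edge [ 0.5598 -0.0826  0.137 ]
w top y [ 0.5402 -0.054   0.137 ]
w bot [ 0.5918 -0.0671  0.137 ]
seam lower L [ 0.5465 -0.1557  0.09  ]
seam lower R [0.6018 0.0846 0.09  ]
seam up L [ 0.5361 -0.1523  0.09  ]
seam up R [0.5898 0.0864 0.09  ]
hub [0.6126 0.1414 0.112 ]
```

Call:
{"method": "step_arm", "body": {
  "commands": [
    {"xyz":[0,-0.002,-0.03],"twist":[0,0,0]},
    {"xyz":[0,-0.002,-0.06],"twist":[0,0,0]},
    {"xyz":[0,-0.002,-0.08],"twist":[0,0,0]},
    {"xyz":[0,-0.002,-0.1],"twist":[0,0,0]},
    {"xyz":[0,-0.002,-0.11],"twist":[0,0,0]},
    {"xyz":[0,-0.002,-0.121],"twist":[0,0,0]},
    {"xyz":[0,-0.002,-0.121],"twist":[0,0,0]},
    {"xyz":[0,-0.002,-0.121],"twist":[0,0,0]}
  ]
}}

```text
time: 2.57
tool_pos: [0.5709, -0.0599, 0.1116]
ee_rot: [-1.571, -0.0, 1.323]
wrist_force: [-0.3, 0.4, 0.3]
width: 0.0939
```

Run:
```python
from bench import robot
import cv2,numpy as np
p,d=robot.snapshot("wrist"); cv2.imwrite("pics/w2.png",p[:,:,::-1])
```

```text
(no output)
```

View pics/w2.png

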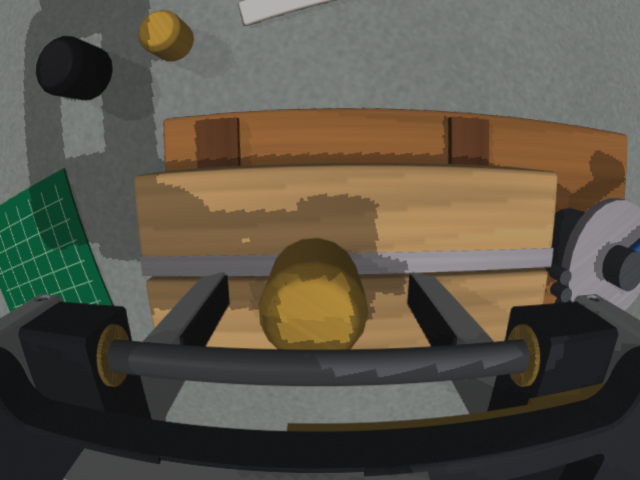

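The weight, centred near (314,310), stands between the fingers (227 and 410). I'll close on it.

Call:
{"method": "step_arm", "body": {
  "commands": [
    {"xyz":[0,0,0],"twist":[0,0,0]},
    {"xyz":[0,0,0],"twist":[0,0,0]},
    {"xyz":[0,0,0],"twist":[0,0,0]},
    {"xyz":[0,0,0],"twist":[0,0,0]},
    {"xyz":[0,0,0],"twist":[0,0,0]},
    {"xyz":[0,0,0],"twist":[0,0,0]},
    {"xyz":[0,0,0],"twist":[0,0,0]},
    {"xyz":[0,0,0],"twist":[0,0,0]},
    {"xyz":[0,0,0],"twist":[0,0,0]},
    {"xyz":[0,0,0],"twist":[0,0,0]},
    {"xyz":[0,0,0],"twist":[0,0,0]},
    {"xyz":[0,0,0],"twist":[0,0,0]}
  ],
  "fingers": 255
}}

```text
time: 3.62
tool_pos: [0.5706, -0.0612, 0.1111]
ee_rot: [-1.571, 0.001, 1.322]
wrist_force: [-1.0, -5.6, 0.2]
width: 0.0476
```

Call:
{"method": "step_arm", "body": {
  "commands": [
    {"xyz":[0,0,0.005],"twist":[0,0,0]},
    {"xyz":[0,0,0.015],"twist":[0,0,0]},
    {"xyz":[0,0,0.03],"twist":[0,0,0]},
    {"xyz":[0,0,0.045],"twist":[0,0,0]},
    {"xyz":[0,0,0.055],"twist":[0,0,0]},
    {"xyz":[0,0,0.06],"twist":[0,0,0]},
    {"xyz":[0,0,0.06],"twist":[0,0,0]},
    {"xyz":[0,0,0.06],"twist":[0,0,0]}
  ]
}}

```text
time: 4.28
tool_pos: [0.5706, -0.06, 0.1705]
ee_rot: [-1.57, -0.001, 1.322]
wrist_force: [-0.1, 0.1, -7.0]
width: 0.0476
```

Call:
{"method": "step_arm", "body": {
  "commands": [
    {"xyz":[-0.001,-0.015,0.005],"twist":[0,0,0]},
    {"xyz":[-0.002,-0.04,0.005],"twist":[0,0,0]},
    {"xyz":[-0.004,-0.07,0.005],"twist":[0,0,0]},
    {"xyz":[-0.006,-0.1,0.005],"twist":[0,0,0]},
    {"xyz":[-0.007,-0.13,0.005],"twist":[0,0,0]},
    {"xyz":[-0.009,-0.16,0.005],"twist":[0,0,0]},
    {"xyz":[-0.01,-0.19,0.005],"twist":[0,0,0]},
    {"xyz":[-0.012,-0.22,0.005],"twist":[0,0,0]},
    {"xyz":[-0.013,-0.245,0.005],"twist":[0,0,0]},
    {"xyz":[-0.014,-0.262,0.005],"twist":[0,0,0]},
    {"xyz":[-0.015,-0.272,0.005],"twist":[0,0,0]},
    {"xyz":[-0.015,-0.272,0.005],"twist":[0,0,0]}
  ]
}}

```text
time: 5.28
tool_pos: [0.555, -0.3339, 0.1746]
ee_rot: [-1.569, -0.0, 1.32]
wrist_force: [0.3, 0.4, -7.5]
width: 0.0475
```

Call:
{"method": "step_arm", "body": {
  "commands": [
    {"xyz":[0,0,-0.01],"twist":[0,0,0]},
    {"xyz":[0,0,-0.03],"twist":[0,0,0]},
    {"xyz":[0,0,-0.05],"twist":[0,0,0]},
    {"xyz":[0,0,-0.07],"twist":[0,0,0]},
    {"xyz":[0,0,-0.09],"twist":[0,0,0]},
    {"xyz":[0,0,-0.11],"twist":[0,0,0]},
    {"xyz":[0,0,-0.125],"twist":[0,0,0]},
    {"xyz":[0,0,-0.135],"twist":[0,0,0]},
    {"xyz":[0,0,-0.14],"twist":[0,0,0]},
    {"xyz":[0,0,-0.14],"twist":[0,0,0]},
    {"xyz":[0,0,-0.14],"twist":[0,0,0]}
  ]
}}

```text
time: 6.2
tool_pos: [0.5564, -0.3319, 0.0367]
ee_rot: [-1.572, -0.0, 1.323]
wrist_force: [-0.2, -0.7, -6.4]
width: 0.0479
```

Run:
```python
from bench import robot
import cv2,numpy as np
print(robot.get_obs()["tool_pos"],robot.get_obs()["wrist_force"])
p,d=robot.snapshot("side"); cv2.imwrite("pics/s2.png",cv2.resize(p[270:470,340:560,::-1],None,fx=3,fy=3,interpolation=cv2.INTER_CUBIC)[:600])
```

```text
[ 0.55640061 -0.33190566  0.03673015] [-0.17974346 -0.66758869 -6.418226  ]
```

View pics/s2.png

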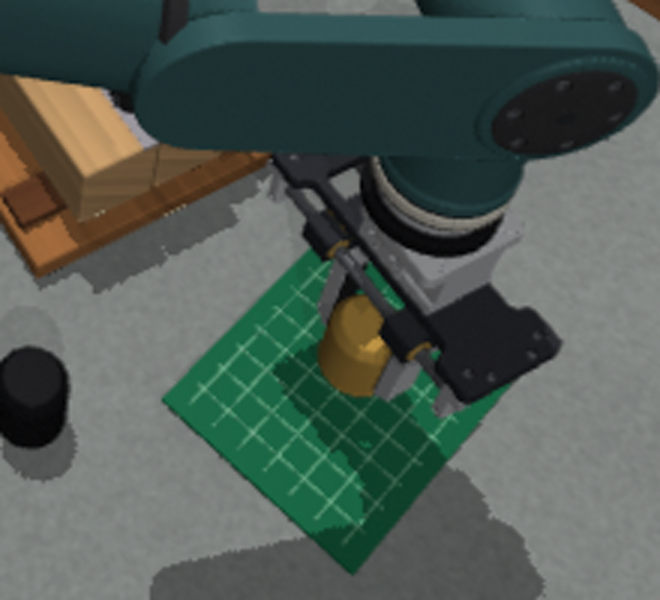

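The weight hangs upright over the mat's middle (picture 360,360), about 12 mm up. I'll lower it slowly.

Call:
{"method": "step_arm", "body": {
  "commands": [
    {"xyz":[0,0,-0.003],"twist":[0,0,0]},
    {"xyz":[0,0,-0.006],"twist":[0,0,0]},
    {"xyz":[0,0,-0.008],"twist":[0,0,0]},
    {"xyz":[0,0,-0.009],"twist":[0,0,0]},
    {"xyz":[0,0,-0.01],"twist":[0,0,0]},
    {"xyz":[0,0,-0.011],"twist":[0,0,0]},
    {"xyz":[0,0,-0.011],"twist":[0,0,0]},
    {"xyz":[0,0,-0.011],"twist":[0,0,0]}
  ]
}}

```text
time: 6.92
tool_pos: [0.5558, -0.3324, 0.025]
ee_rot: [-1.571, -0.0, 1.322]
wrist_force: [-0.1, 0.8, -8.0]
width: 0.048
```

Call:
{"method": "step_arm", "body": {
  "commands": [
    {"xyz":[0,0,-0.0005],"twist":[0,0,0]},
    {"xyz":[0,0,-0.001],"twist":[0,0,0]},
    {"xyz":[0,0,-0.0013],"twist":[0,0,0]},
    {"xyz":[0,0,-0.0013],"twist":[0,0,0]},
    {"xyz":[0,0,-0.0013],"twist":[0,0,0]}
  ]
}}

```text
time: 7.33
tool_pos: [0.556, -0.3325, 0.0242]
ee_rot: [-1.571, 0.0, 1.322]
wrist_force: [-0.8, 1.3, -5.6]
width: 0.0477
```

Call:
{"method": "step_arm", "body": {
  "commands": [
    {"xyz":[0,0,-0.0005],"twist":[0,0,0]},
    {"xyz":[0,0,-0.001],"twist":[0,0,0]},
    {"xyz":[0,0,-0.001],"twist":[0,0,0]},
    {"xyz":[0,0,-0.001],"twist":[0,0,0]}
  ]
}}

```text
time: 7.67
tool_pos: [0.556, -0.3325, 0.0241]
ee_rot: [-1.572, 0.0, 1.322]
wrist_force: [-2.8, 2.0, 1.4]
width: 0.0477
```

The mat now carries the weight: the vertical force went from -7 to +1.4 N. Releasing.

Call:
{"method": "step_arm", "body": {
  "commands": [
    {"xyz":[0,0,0],"twist":[0,0,0]},
    {"xyz":[0,0,0],"twist":[0,0,0]},
    {"xyz":[0,0,0],"twist":[0,0,0]},
    {"xyz":[0,0,0],"twist":[0,0,0]},
    {"xyz":[0,0,0],"twist":[0,0,0]},
    {"xyz":[0,0,0],"twist":[0,0,0]},
    {"xyz":[0,0,0],"twist":[0,0,0]},
    {"xyz":[0,0,0],"twist":[0,0,0]},
    {"xyz":[0,0,0],"twist":[0,0,0]},
    {"xyz":[0,0,0],"twist":[0,0,0]}
  ],
  "fingers": 0
}}

```text
time: 8.5
tool_pos: [0.5558, -0.3324, 0.0228]
ee_rot: [-1.571, -0.0, 1.322]
wrist_force: [0.1, 0.3, -0.4]
width: 0.0939
```

Call:
{"method": "step_arm", "body": {
  "commands": [
    {"xyz":[0,0,0.01],"twist":[0,0,0]},
    {"xyz":[0,0,0.03],"twist":[0,0,0]},
    {"xyz":[0,0,0.06],"twist":[0,0,0]},
    {"xyz":[0,0,0.09],"twist":[0,0,0]},
    {"xyz":[0,0,0.12],"twist":[0,0,0]},
    {"xyz":[0,0,0.15],"twist":[0,0,0]},
    {"xyz":[0,0,0.18],"twist":[0,0,0]},
    {"xyz":[0,0,0.21],"twist":[0,0,0]},
    {"xyz":[0,0,0.23],"twist":[0,0,0]},
    {"xyz":[0,0,0.23],"twist":[0,0,0]}
  ]
}}

```text
time: 9.33
tool_pos: [0.5575, -0.3335, 0.2607]
ee_rot: [-1.582, 0.005, 1.322]
wrist_force: [-0.3, 0.1, 0.8]
width: 0.0938
```

Call:
{"method": "step_arm", "body": {
  "commands": [
    {"xyz":[0.028,0.02,0.0],"twist":[0,0,0]},
    {"xyz":[0.028,0.06,0.0],"twist":[0,0,-5]},
    {"xyz":[0.028,0.1,0.0],"twist":[0,0,-11]},
    {"xyz":[0.028,0.14,0.0],"twist":[0,0,-17]},
    {"xyz":[0.028,0.18,0.0],"twist":[0,0,-23]},
    {"xyz":[0.028,0.22,0.0],"twist":[0,0,-29]},
    {"xyz":[0.028,0.26,0.0],"twist":[0,0,-35]},
    {"xyz":[0.028,0.3,0.0],"twist":[0,0,-41]},
    {"xyz":[0.028,0.34,0.0],"twist":[0,0,-47]},
    {"xyz":[0.028,0.38,0.0],"twist":[0,0,-53]},
    {"xyz":[0.028,0.42,0.0],"twist":[0,0,-58.7]},
    {"xyz":[0.028,0.45,0.0],"twist":[0,0,-58.7]}
  ]
}}

```text
time: 10.33
tool_pos: [0.5827, 0.1208, 0.2513]
ee_rot: [-1.569, 0.002, 0.296]
wrist_force: [0.0, -0.4, 0.6]
width: 0.0945
```

Call:
{"method": "step_arm", "body": {
  "commands": [
    {"xyz":[0,0.02,0],"twist":[0,0,0]},
    {"xyz":[0,0.04,0],"twist":[0,0,0]},
    {"xyz":[0,0.055,0],"twist":[0,0,0]},
    {"xyz":[0,0.065,0],"twist":[0,0,0]},
    {"xyz":[0,0.07,0],"twist":[0,0,0]},
    {"xyz":[0,0.07,0],"twist":[0,0,0]},
    {"xyz":[0,0.07,0],"twist":[0,0,0]}
  ]
}}

```text
time: 10.92
tool_pos: [0.5839, 0.1869, 0.2526]
ee_rot: [-1.571, 0.0, 0.297]
wrist_force: [0.5, -0.8, 0.3]
width: 0.0941
```

Run:
```python
from bench import robot
import cv2,numpy as np,pickle
o=robot.get_obs();print(o["tool_pos"],o["ee_rot"])
c=robot.camera_info("wrist");pickle.dump(c,open("c3.pkl","wb"))
p,d=robot.snapshot("wrist"); cv2.imwrite("pics/w3.png",p[:,:,::-1])
p,d=robot.snapshot("side"); cv2.imwrite("pics/s3.png",p[:,:,::-1])
```

```text
[0.58392976 0.18693288 0.25255906] [-1.57134160e+00  4.06400573e-04  2.96845088e-01]
```

View pics/w3.png

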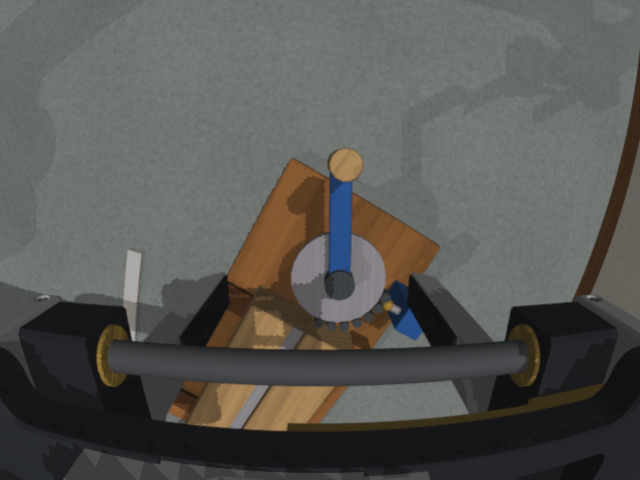

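View pics/s3.png

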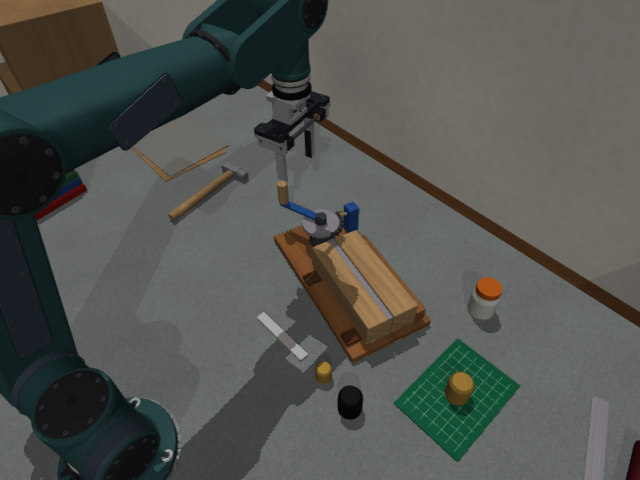

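The side view shows the weight upright on the mat at (460,388). In the wrist view the grip top is at (346,165) and the hub at (340,285).

```bash
python3 - <<'E'
from h import *
import pickle
c=pickle.load(open("c3.pkl","rb"))
o=-np.array(c["R"]).T@np.array(c["t"]);print(o)
for n,u,v,z in [("grip",346,165,.161),("hub",340,285,.112),("hub",340,285,.12),("wheel l",292,281,.09),("wheel r",386,276,.09),("wheel top",340,233,.09),("arm start",340,272,.101),("arm end",341,184,.101)]: print(n,fplane(c,u,v,z).round(4))
E
python3 - <<'E'
import cv2
a=cv2.imread("pics/w3.png")[130:340,250:430]; cv2.imwrite("pics/w3c.png",cv2.resize(a,(514,600),interpolation=cv2.INTER_CUBIC))
E
```

```text
[0.56368117 0.25172992 0.42389929]
grip [0.5848 0.2505 0.161 ]
hub [0.6161 0.1482 0.112 ]
hub [0.6148 0.1509 0.12  ]
wheel l [0.5749 0.1314 0.09  ]
wheel r [0.6595 0.1623 0.09  ]
wheel top [0.6042 0.1893 0.09  ]
arm start [0.6141 0.1566 0.101 ]
arm end [0.5904 0.2331 0.101 ]
```

View pics/w3c.png

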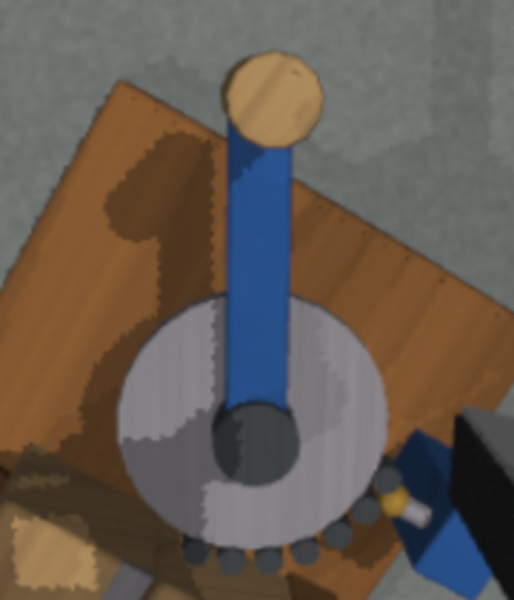

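Call:
{"method": "step_arm", "body": {
  "commands": [
    {"xyz":[0.001,0.02,0],"twist":[0,0,0]},
    {"xyz":[0.001,0.045,0],"twist":[0,0,0]},
    {"xyz":[0.001,0.06,0],"twist":[0,0,0]},
    {"xyz":[0.001,0.065,0],"twist":[0,0,0]},
    {"xyz":[0.001,0.065,-0.02],"twist":[0,0,0]},
    {"xyz":[0.001,0.065,-0.05],"twist":[0,0,0]},
    {"xyz":[0.001,0.065,-0.075],"twist":[0,0,0]},
    {"xyz":[0.001,0.065,-0.1],"twist":[0,0,0]},
    {"xyz":[0.001,0.065,-0.115],"twist":[0,0,0]},
    {"xyz":[0.001,0.065,-0.125],"twist":[0,0,0]},
    {"xyz":[0.001,0.065,-0.125],"twist":[0,0,0]},
    {"xyz":[0.001,0.065,-0.125],"twist":[0,0,0]}
  ]
}}

```text
time: 12.02
tool_pos: [0.585, 0.2521, 0.128]
ee_rot: [-1.571, 0.0, 0.297]
wrist_force: [1.0, 0.0, 0.7]
width: 0.0937
```

Run:
```python
from bench import robot
import cv2,numpy as np
p,d=robot.snapshot("wrist"); cv2.imwrite("pics/w4.png",p[:,:,::-1])
```

```text
(no output)
```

View pics/w4.png

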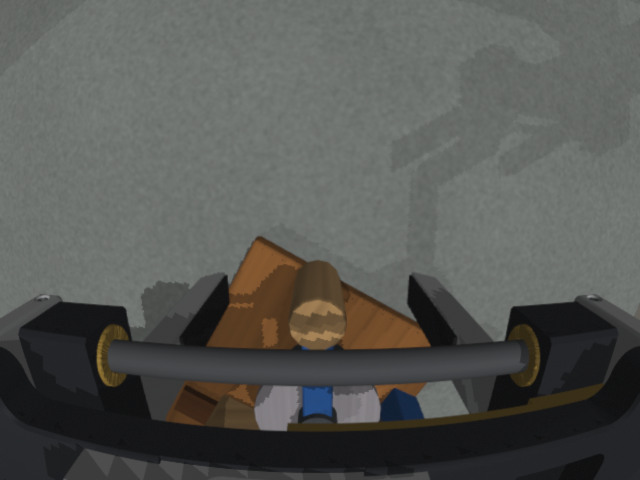

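Run:
```python
from h import *
import cv2
c=robot.camera_info("wrist")
print(robot.get_obs()["tool_pos"])
for y in (320,323,326): print(fplane(c,318,y,.161).round(4))
a=cv2.imread("pics/w4.png")[240:360,250:400]; cv2.imwrite("pics/w4c.png",cv2.resize(a,(750,600),interpolation=cv2.INTER_CUBIC))
```

```text
[0.58565648 0.25242199 0.12923408]
[0.5849 0.2536 0.161 ]
[0.5853 0.2522 0.161 ]
[0.5857 0.2509 0.161 ]
```

View pics/w4c.png

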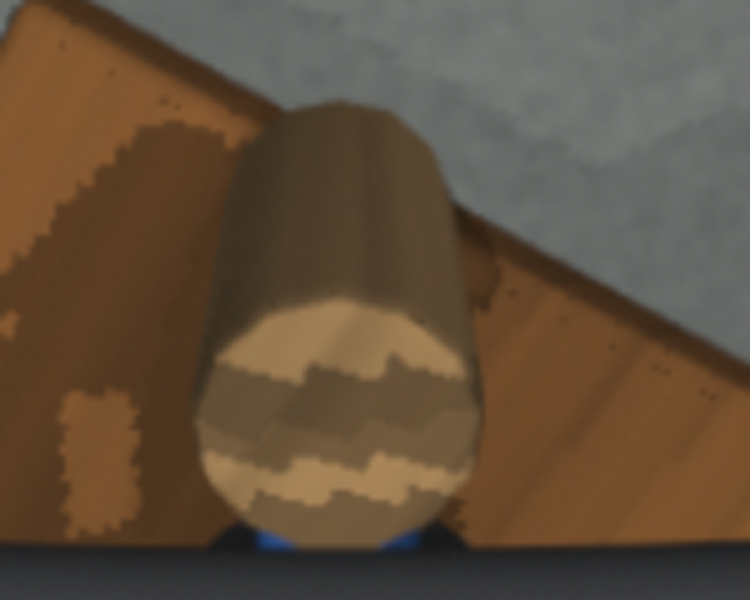

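Grip found at (0.5855, 0.2515), within 1 mm of the TCP. Closing.

Call:
{"method": "step_arm", "body": {
  "commands": [
    {"xyz":[0,0,0],"twist":[0,0,0]},
    {"xyz":[0,0,0],"twist":[0,0,0]},
    {"xyz":[0,0,0],"twist":[0,0,0]},
    {"xyz":[0,0,0],"twist":[0,0,0]},
    {"xyz":[0,0,0],"twist":[0,0,0]},
    {"xyz":[0,0,0],"twist":[0,0,0]},
    {"xyz":[0,0,0],"twist":[0,0,0]},
    {"xyz":[0,0,0],"twist":[0,0,0]},
    {"xyz":[0,0,0],"twist":[0,0,0]},
    {"xyz":[0,0,0],"twist":[0,0,0]},
    {"xyz":[0,0,0],"twist":[0,0,0]},
    {"xyz":[0,0,0],"twist":[0,0,0]}
  ],
  "fingers": 255
}}

```text
time: 13.07
tool_pos: [0.5845, 0.2525, 0.1277]
ee_rot: [-1.571, 0.001, 0.297]
wrist_force: [-2.1, 0.3, 0.5]
width: 0.0244
```

Run:
```python
from h import *
o=robot.get_obs();p=o["tool_pos"];print(p,o["ee_rot"],o["wrist_force"],o["width"])
print("deltas from here per lever deg (pivot .6173,.1462, r .11, th0 106.8)")
P=np.array([.6173,.1462]);f=lambda a:P+.11*np.array([np.cos(np.radians(106.8+a)),np.sin(np.radians(106.8+a))])
for a in range(0,51,3): print(a,(f(a)-f(0)).round(4))
```

```text
[0.58452221 0.25252928 0.12774221] [-1.57083988e+00  7.59997414e-04  2.97488845e-01] [-2.1356434   0.30655163  0.53551088] 0.024398940869286147
deltas from here per lever deg (pivot .6173,.1462, r .11, th0 106.8)
0 [0. 0.]
3 [-0.0055 -0.0018]
6 [-0.0108 -0.0039]
9 [-0.0161 -0.0063]
12 [-0.0212 -0.0089]
15 [-0.0262 -0.0118]
18 [-0.031 -0.015]
21 [-0.0356 -0.0184]
24 [-0.0401 -0.022 ]
27 [-0.0443 -0.0259]
30 [-0.0484 -0.03  ]
33 [-0.0522 -0.0343]
36 [-0.0558 -0.0388]
39 [-0.0592 -0.0435]
42 [-0.0623 -0.0483]
45 [-0.0651 -0.0533]
48 [-0.0677 -0.0585]
```

Call:
{"method": "step_arm", "body": {
  "commands": [
    {"xyz":[-0.0028,-0.0009,0],"twist":[0,0,1.5]},
    {"xyz":[-0.0055,-0.0018,0],"twist":[0,0,3]},
    {"xyz":[-0.0055,-0.0018,0],"twist":[0,0,3]},
    {"xyz":[-0.0055,-0.0018,0],"twist":[0,0,3]}
  ]
}}

```text
time: 13.4
tool_pos: [0.5821, 0.2514, 0.1278]
ee_rot: [-1.571, -0.007, 0.35]
wrist_force: [7.9, 2.4, -3.4]
width: 0.0242
```

Call:
{"method": "step_arm", "body": {
  "commands": [
    {"xyz":[-0.0027,-0.0011,0],"twist":[0,0,1.5]},
    {"xyz":[-0.0053,-0.0021,0],"twist":[0,0,3]},
    {"xyz":[-0.0053,-0.0021,0],"twist":[0,0,3]},
    {"xyz":[-0.0053,-0.0021,0],"twist":[0,0,3]}
  ]
}}

```text
time: 13.73
tool_pos: [0.5763, 0.2492, 0.1278]
ee_rot: [-1.572, -0.005, 0.403]
wrist_force: [6.5, 2.7, -1.9]
width: 0.0248
```

Call:
{"method": "step_arm", "body": {
  "commands": [
    {"xyz":[-0.0027,-0.0012,0],"twist":[0,0,1.5]},
    {"xyz":[-0.0053,-0.0024,0],"twist":[0,0,3]},
    {"xyz":[-0.0053,-0.0024,0],"twist":[0,0,3]},
    {"xyz":[-0.0053,-0.0024,0],"twist":[0,0,3]}
  ]
}}

```text
time: 14.07
tool_pos: [0.5703, 0.2467, 0.1277]
ee_rot: [-1.572, -0.004, 0.455]
wrist_force: [5.3, 1.6, -2.6]
width: 0.0246
```

Call:
{"method": "step_arm", "body": {
  "commands": [
    {"xyz":[-0.0026,-0.0013,0],"twist":[0,0,1.5]},
    {"xyz":[-0.0051,-0.0026,0],"twist":[0,0,3]},
    {"xyz":[-0.0051,-0.0026,0],"twist":[0,0,3]},
    {"xyz":[-0.0051,-0.0026,0],"twist":[0,0,3]}
  ]
}}

```text
time: 14.4
tool_pos: [0.5649, 0.244, 0.1278]
ee_rot: [-1.572, -0.003, 0.508]
wrist_force: [4.3, 1.5, -2.5]
width: 0.0243
```

Call:
{"method": "step_arm", "body": {
  "commands": [
    {"xyz":[-0.0025,-0.0014,0],"twist":[0,0,1.5]},
    {"xyz":[-0.005,-0.0029,0],"twist":[0,0,3]},
    {"xyz":[-0.005,-0.0029,0],"twist":[0,0,3]},
    {"xyz":[-0.005,-0.0029,0],"twist":[0,0,3]}
  ]
}}

```text
time: 14.73
tool_pos: [0.5594, 0.2409, 0.1277]
ee_rot: [-1.572, -0.002, 0.56]
wrist_force: [3.6, 1.0, -2.9]
width: 0.0244
```

Call:
{"method": "step_arm", "body": {
  "commands": [
    {"xyz":[-0.0024,-0.0016,0],"twist":[0,0,1.5]},
    {"xyz":[-0.0048,-0.0032,0],"twist":[0,0,3]},
    {"xyz":[-0.0048,-0.0032,0],"twist":[0,0,3]},
    {"xyz":[-0.0048,-0.0032,0],"twist":[0,0,3]}
  ]
}}

```text
time: 15.07
tool_pos: [0.5567, 0.2391, 0.1278]
ee_rot: [-1.572, -0.008, 0.611]
wrist_force: [11.7, 5.4, -6.6]
width: 0.0248
```

Call:
{"method": "step_arm", "body": {
  "commands": [
    {"xyz":[-0.0023,-0.0017,0],"twist":[0,0,1.5]},
    {"xyz":[-0.0046,-0.0034,0],"twist":[0,0,3]},
    {"xyz":[-0.0046,-0.0034,0],"twist":[0,0,3]},
    {"xyz":[-0.0046,-0.0034,0],"twist":[0,0,3]}
  ]
}}

```text
time: 15.4
tool_pos: [0.551, 0.2352, 0.1277]
ee_rot: [-1.572, -0.005, 0.664]
wrist_force: [7.4, 3.9, -4.2]
width: 0.0246
```

Call:
{"method": "step_arm", "body": {
  "commands": [
    {"xyz":[-0.0022,-0.0018,0],"twist":[0,0,1.5]},
    {"xyz":[-0.0045,-0.0036,0],"twist":[0,0,3]},
    {"xyz":[-0.0045,-0.0036,0],"twist":[0,0,3]},
    {"xyz":[-0.0045,-0.0036,0],"twist":[0,0,3]}
  ]
}}

```text
time: 15.73
tool_pos: [0.5462, 0.2314, 0.1278]
ee_rot: [-1.572, -0.004, 0.717]
wrist_force: [6.8, 3.2, -3.7]
width: 0.0247
```

Call:
{"method": "step_arm", "body": {
  "commands": [
    {"xyz":[-0.0021,-0.002,0],"twist":[0,0,1.5]},
    {"xyz":[-0.0042,-0.0039,0],"twist":[0,0,3]},
    {"xyz":[-0.0042,-0.0039,0],"twist":[0,0,3]},
    {"xyz":[-0.0042,-0.0039,0],"twist":[0,0,3]}
  ]
}}

```text
time: 16.07
tool_pos: [0.5413, 0.2272, 0.1277]
ee_rot: [-1.572, -0.002, 0.77]
wrist_force: [4.5, 0.5, -4.2]
width: 0.0246
```

Call:
{"method": "step_arm", "body": {
  "commands": [
    {"xyz":[-0.0021,-0.0021,0],"twist":[0,0,1.5]},
    {"xyz":[-0.0041,-0.0041,0],"twist":[0,0,3]},
    {"xyz":[-0.0041,-0.0041,0],"twist":[0,0,3]},
    {"xyz":[-0.0041,-0.0041,0],"twist":[0,0,3]}
  ]
}}

```text
time: 16.4
tool_pos: [0.5372, 0.2232, 0.1277]
ee_rot: [-1.572, -0.002, 0.822]
wrist_force: [4.6, 2.1, -2.6]
width: 0.0245
```

Call:
{"method": "step_arm", "body": {
  "commands": [
    {"xyz":[-0.0019,-0.0021,0],"twist":[0,0,1.5]},
    {"xyz":[-0.0038,-0.0043,0],"twist":[0,0,3]},
    {"xyz":[-0.0038,-0.0043,0],"twist":[0,0,3]},
    {"xyz":[-0.0038,-0.0043,0],"twist":[0,0,3]}
  ]
}}

```text
time: 16.73
tool_pos: [0.5351, 0.2207, 0.1278]
ee_rot: [-1.572, -0.008, 0.873]
wrist_force: [10.6, 8.5, -6.6]
width: 0.0248
```

Call:
{"method": "step_arm", "body": {
  "commands": [
    {"xyz":[-0.0018,-0.0022,0],"twist":[0,0,1.5]},
    {"xyz":[-0.0036,-0.0045,0],"twist":[0,0,3]},
    {"xyz":[-0.0036,-0.0045,0],"twist":[0,0,3]},
    {"xyz":[-0.0036,-0.0045,0],"twist":[0,0,3]}
  ]
}}

```text
time: 17.07
tool_pos: [0.5307, 0.2157, 0.1278]
ee_rot: [-1.572, -0.005, 0.926]
wrist_force: [7.4, 5.8, -5.3]
width: 0.0244
```

Call:
{"method": "step_arm", "body": {
  "commands": [
    {"xyz":[-0.0017,-0.0023,0],"twist":[0,0,1.5]},
    {"xyz":[-0.0034,-0.0047,0],"twist":[0,0,3]},
    {"xyz":[-0.0034,-0.0047,0],"twist":[0,0,3]},
    {"xyz":[-0.0034,-0.0047,0],"twist":[0,0,3]}
  ]
}}

```text
time: 17.4
tool_pos: [0.527, 0.2109, 0.1278]
ee_rot: [-1.572, -0.005, 0.979]
wrist_force: [6.7, 5.3, -5.0]
width: 0.0246
```

Call:
{"method": "step_arm", "body": {
  "commands": [
    {"xyz":[-0.0016,-0.0024,0],"twist":[0,0,1.5]},
    {"xyz":[-0.0031,-0.0048,0],"twist":[0,0,3]},
    {"xyz":[-0.0031,-0.0048,0],"twist":[0,0,3]},
    {"xyz":[-0.0031,-0.0048,0],"twist":[0,0,3]}
  ]
}}

```text
time: 17.73
tool_pos: [0.5236, 0.2058, 0.1277]
ee_rot: [-1.572, -0.004, 1.031]
wrist_force: [5.7, 5.1, -3.7]
width: 0.0245
```

Run:
```python
from h import *
o=robot.get_obs();x,y,_=o["tool_pos"];print(np.degrees(np.arctan2(y-.1462,x-.6173))-107.15, np.hypot(y-.1462,x-.6173),o["wrist_force"])
```

```text
40.39817042803435 0.11107934692091863 [ 5.68580679  5.0669962  -3.72517397]
```

Call:
{"method": "step_arm", "body": {
  "commands": [
    {"xyz":[-0.0014,-0.0025,0],"twist":[0,0,1.5]},
    {"xyz":[-0.0014,-0.0025,0],"twist":[0,0,1.5]},
    {"xyz":[-0.0014,-0.0025,0],"twist":[0,0,1.5]}
  ]
}}

```text
time: 17.98
tool_pos: [0.5221, 0.2034, 0.1277]
ee_rot: [-1.571, -0.004, 1.058]
wrist_force: [5.7, 3.9, -4.9]
width: 0.0243
```

Call:
{"method": "step_arm", "body": {
  "commands": [
    {"xyz":[-0.0014,-0.0025,0],"twist":[0,0,1.5]},
    {"xyz":[-0.0014,-0.0025,0],"twist":[0,0,1.5]},
    {"xyz":[-0.0014,-0.0025,0],"twist":[0,0,1.5]}
  ]
}}

```text
time: 18.23
tool_pos: [0.5205, 0.2007, 0.1277]
ee_rot: [-1.571, -0.003, 1.084]
wrist_force: [4.5, 2.9, -5.1]
width: 0.0243
```

Call:
{"method": "step_arm", "body": {
  "commands": [
    {"xyz":[-0.0009,-0.0017,0],"twist":[0,0,1]},
    {"xyz":[-0.0009,-0.0017,0],"twist":[0,0,1]},
    {"xyz":[-0.0009,-0.0017,0],"twist":[0,0,1]}
  ]
}}

```text
time: 18.48
tool_pos: [0.5198, 0.1994, 0.1277]
ee_rot: [-1.571, -0.004, 1.101]
wrist_force: [6.2, 5.0, -3.9]
width: 0.0244
```

Call:
{"method": "step_arm", "body": {
  "commands": [
    {"xyz":[-0.0009,-0.0017,0],"twist":[0,0,1]},
    {"xyz":[-0.0009,-0.0017,0],"twist":[0,0,1]},
    {"xyz":[-0.0009,-0.0017,0],"twist":[0,0,1]}
  ]
}}

```text
time: 18.73
tool_pos: [0.5192, 0.1983, 0.1277]
ee_rot: [-1.572, -0.006, 1.118]
wrist_force: [6.6, 7.3, -4.0]
width: 0.0245
```

Call:
{"method": "step_arm", "body": {
  "commands": [
    {"xyz":[-0.0006,-0.0012,0],"twist":[0,0,0.7]},
    {"xyz":[-0.0006,-0.0012,0],"twist":[0,0,0.7]},
    {"xyz":[-0.0006,-0.0012,0],"twist":[0,0,0.7]},
    {"xyz":[-0.0006,-0.0012,0],"twist":[0,0,0.7]}
  ]
}}

```text
time: 19.07
tool_pos: [0.5188, 0.1976, 0.1278]
ee_rot: [-1.572, -0.007, 1.131]
wrist_force: [7.7, 8.4, -5.9]
width: 0.0242
```

Run:
```python
from h import *
import cv2,pickle
o=robot.get_obs();x,y,_=o["tool_pos"];print(o["tool_pos"],np.degrees(np.arctan2(y-.1462,x-.6173))-107.15, np.hypot(y-.1462,x-.6173),o["wrist_force"])
# circle fit on logged positions
L=np.array([[.5845,.2525],[.5821,.2514],[.5763,.2492],[.5703,.2467],[.5649,.244],[.5594,.2409],[.5567,.2391],[.551,.2352],[.5462,.2314],[.5413,.2272],[.5372,.2232],[.5351,.2207],[.5307,.2157],[.527,.2109],[.5236,.2058],[.5221,.2034],[.5205,.2007],[.5198,.1994],[.5192,.1983],[x,y]])
from scipy.optimize import least_squares
s=least_squares(lambda p:np.hypot(L[:,0]-p[0],L[:,1]-p[1])-.11,[.617,.147]);P=s.x;print(P,abs(s.fun).max())
a=np.degrees(np.unwrap(np.arctan2(L[:,1]-P[1],L[:,0]-P[0])));print((a-a[0]).round(2),a[0])
p,d=robot.snapshot("side");cv2.imwrite("pics/s5.png",p[:,:,::-1])
p,d=robot.snapshot("scene");cv2.imwrite("pics/c5.png",cv2.resize(p[180:350,130:430,::-1],(750,425),interpolation=cv2.INTER_CUBIC))
p,d=robot.snapshot("wrist");cv2.imwrite("pics/w5.png",p[:,:,::-1])
```

```text
[0.51882528 0.19755422 0.1277575 ] 45.308117467660566 0.11106091151780106 [ 7.69319895  8.39561045 -5.93863927]
[0.61651449 0.14691492] 0.00033194164357809586
[ 0.    1.36  4.59  7.98 11.13 14.42 16.11 19.71 22.9  26.26 29.25 30.95
 34.42 37.57 40.77 42.24 43.88 44.64 45.3  45.73] 106.86784799096951
```

View pics/s5.png

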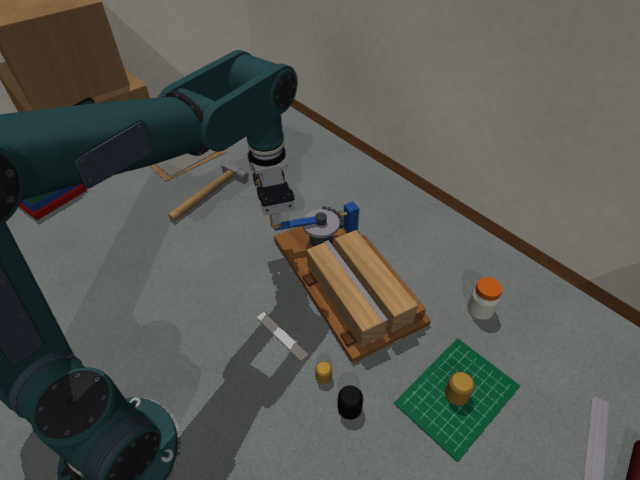

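View pics/c5.png

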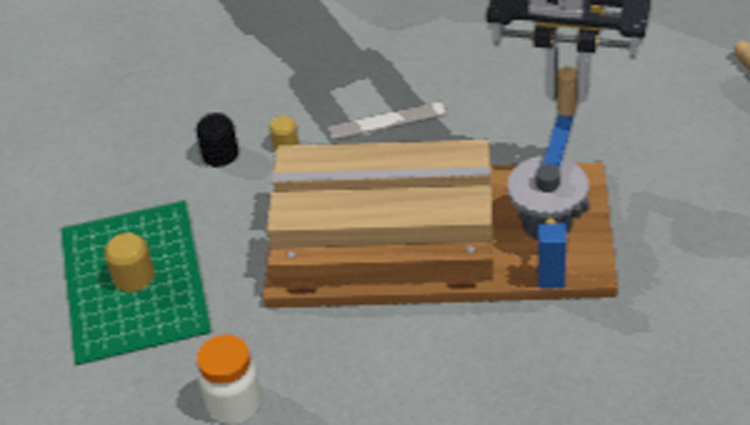

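View pics/w5.png

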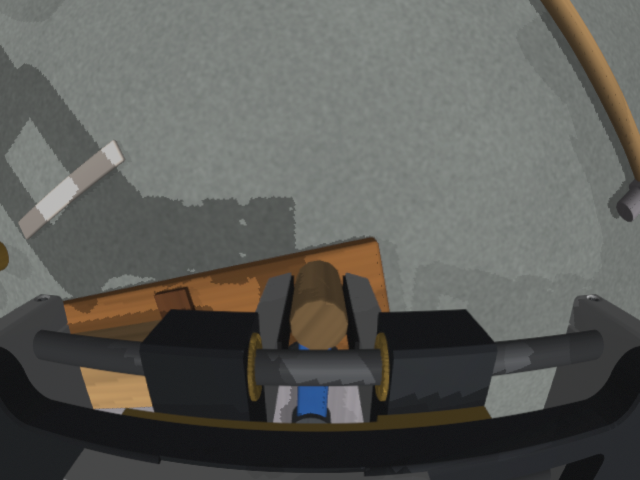

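Call:
{"method": "step_arm", "body": {
  "commands": [
    {"xyz":[-0.0005,-0.0009,0],"twist":[0,0,0.5]},
    {"xyz":[-0.0008,-0.0017,0],"twist":[0,0,1]},
    {"xyz":[-0.0008,-0.0017,0],"twist":[0,0,1]},
    {"xyz":[-0.0008,-0.0017,0],"twist":[0,0,1]},
    {"xyz":[-0.0008,-0.0017,0],"twist":[0,0,1]},
    {"xyz":[-0.0008,-0.0017,0],"twist":[0,0,1]}
  ]
}}

```text
time: 19.72
tool_pos: [0.5184, 0.1968, 0.1278]
ee_rot: [-1.572, -0.009, 1.148]
wrist_force: [9.1, 11.2, -6.5]
width: 0.0243
```

Run:
```python
from h import *
o=robot.get_obs();x,y,_=o["tool_pos"];P=[.6165,.1469];a=np.arctan2(y-P[1],x-P[0]);f=o["wrist_force"];print(np.degrees(a)-106.87,np.degrees(a)-106.87-0,"tang",f[0]*np.sin(a)-f[1]*np.cos(a),"rad",f[0]*np.cos(a)+f[1]*np.sin(a),o["qvel"].round(3))
```

```text
46.18212017433035 46.18212017433035 tang 14.112924247441672 rad -3.0363289261521205 [-0.001  0.001  0.001  0.001  0.001 -0.001]
```

The third click is clear. The push eased to 5 N, then rose to 14 N at about 46° (0.806 rad), well short of the crest at 52.5°. The arm is still, so I'm handing in.

Run:
```python
from bench import robot
print(robot.close_job())
```

```text
the job is handed in; nothing more can be done
None
```

I set the brass weight upright near the middle of the cutting mat. The lever is at its third click, and the gripper is still holding it. I handed the job in at about 20 s; no verdict was reported.

- **Weight:** I took the larger brass one on the press, not the small brass one or the black one. The last side and scene pictures show it standing upright on the mat. The mat carried it before I opened the fingers.
- **Lever:** the push rose three times, at about 16°, 31° and 45°. At the end it measured about 46° (0.806 rad) from the tool position. That is just past the third notch at 0.785 and short of the fourth crest at 0.916. The holding push was 14 N and the arm was still.
- **Bystanders:** nothing I did went near the jar, hammer or bone folder, and they looked unmoved in the last pictures. I did not measure them again.
- **Disagreements:** my first estimates of the grip position differed by up to 10 mm. A close wrist-camera view settled it, and the path the lever then followed fitted a 110 mm radius to within 0.4 mm. The third rise in push was less abrupt than the first two, because I took it in smaller steps.

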